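# Earth check at the touch box

## Task

Make the earth check before handling boards: of the three grey touch boxes on the bench, find the one with the round metal plate, lightly press that plate with the fingertips until it gives a few millimetres, keep it down for a good second, then let it spring back and take the hand well clear, more than 10 cm from the plate. Press gently and do not shove or lift the box; do not touch the boxes with the square and the long narrow plate, and leave everything else on the bench where it is.

Things in the scene. Friction and masses are not known exactly. Their poses are not given: they have to be found in the camera images.
- round_box: loose grey box, 80 x 66 mm, 34 mm high to its flat top, about 0.6 kg; through the top stands a bare metal plate: a round disc 36 mm across. Origin: centre of the underside; x along the 80 mm side, z up. Plate centre: 12 mm from the middle towards -x; a small socket and a clear lamp lens sit at the +x end.
- round_top (a point): centre of the top face of the round plate, on the plate itself (it sinks with it): 48 mm above the bench and 14 mm above the box's top when the plate is up; z up. For the arm's way in: a fixed magnifier lamp overhangs the bench left of the boxes, filling about x 0.44 to 0.76, y 0.31 to 0.58, z above 0.44, so swing in with the arm drawn in.
- round_plate (a joint): how far the round plate is pressed down, m: 0 up, 0.008 fully down. A spring pushes it back: 0.75 N to start it, about 0.5 N more per mm, 4.75 N fully down; then it meets a hard stop.
- square_box: loose grey box, 80 x 66 mm, 34 mm high to its flat top, about 0.6 kg; through the top stands a bare metal plate: a square of 34 x 34 mm. Origin: centre of the underside; x along the 80 mm side, z up. Plate centre: 12 mm from the middle towards -x; a small socket and a clear lamp lens sit at the +x end. Not to be touched.
- bar_box: loose grey box, 80 x 66 mm, 34 mm high to its flat top, about 0.6 kg; through the top stands a bare metal plate: a narrow bar 52 mm long across the box (along y) and 16 mm wide. Origin: centre of the underside; x along the 80 mm side, z up. Plate centre: 12 mm from the middle towards -x; a small socket and a clear lamp lens sit at the +x end. Not to be touched.
- loupe: small black round eye loupe, 36 mm across, 30 mm high; loose, origin at the centre of its underside; to be left alone.
- cap_can_1: upright black cylindrical capacitor, 18 mm across, 28 mm high; loose, origin at the centre of its underside; to be left alone.
- cap_can_2: a second upright black cylindrical capacitor, 18 mm across, 28 mm high; loose, origin at the centre of its underside; to be left alone.
- transformer: small black and yellow block transformer, 34 x 34 mm, 29 mm high; loose, origin at the centre of its underside; to be left alone.
- heat_sink: black finned heat sink, 47 x 44 mm, 48 mm high; loose, origin at the centre of its underside; to be left alone.
- parts_jar: clear jar with a green lid, 52 mm across, 68 mm high; loose, origin at the centre of its underside; to be left alone.

How it is judged:
By the outcome, as a careful person would: the job done as asked, in the order asked, and still so for the second after the job is handed in, with the robot touching nothing.
It also fails if it takes over 32 s, if anything falls off the work surface, if the arm or the gripper's body presses on something with over 40 N, if the wrist force passes 120 N, or if a joint passes its speed limit or range.

## Robot

A 6-joint arm with a two-finger parallel gripper is mounted at the origin on a cart in front of the work surface, level with it; the furniture and walls round the work are solid. World frame = base frame: x ahead of the robot, y to its left, z up, the work surface at z = 0. Lengths are in m, angles in degrees, forces in N, time in s.
With the tool pointing down it reaches from about 0.4 to 0.825 m from the base axis. Payload 7 kg.
Tool frame: the origin (TCP) lies between the finger pads, 19 mm behind the fingertips; this is the grasp point; z points along the fingers, y is the line along which they close (so a half turn about z gives the same grasp; the last joint's range is limited). The gripper opens to 88 mm and grips with 3 to 60 N. Pads are 19 mm wide; open, the fingers measure 130 mm over their backs; the gripper's body (78 mm by 193 mm) begins 47 mm behind the grasp point.
Start: joints at [-60.671, 20.546, 0.682, 0, -70.136, -16.507], TCP at [0.15, -0.658, 0.245] pointing down, gripper open.
Joint ranges: [-176.03, 176.03], [-82.01, 121.73], [-58.28, 71.71], [-173.87, 95.51], [-174.79, -0.11], [-173.66, 173.66]. Speed limits (degrees/s): [136.94, 136.94, 172.46, 180, 180, 180].

## Interface

Orientations are given as [roll, pitch, yaw] about the fixed x, y, z axes, in that order (R = Rz(yaw) Ry(pitch) Rx(roll)).
In Python, from plant import get_state, capture, close_job, regions_of gives the robot as it stands.
- The arm moves only by the tool jog_arm, never from a script. Its argument "moves" is a list of rows, each a list of 3 entries, a list of its own where there are three numbers: the shift along the tool's x, y, z in cm, then the turn about the tool's z in degrees, then the finger opening in cm, from 0 to 8.76. A call has 1 to 12 rows; each row shifts and turns the commanded pose from where the row before left it, along the tool's axes as they then stand; what a row does not reach is not made up. A row lasts 1/8 s, in which the tool goes at most 62.5 mm and 10.7 degrees, less where a joint would pass 70% of its speed; a pose out of reach is approached as far as the arm can. A call is refused whole if a number of a shift passes 6.25 or a number of a turn 10.7, either way. A call with a gripper value outside its range is refused whole. The fingers move at their own pace and stop on an object; "newtons" is the grip in N (left out, the last holds). Time passes only in rows, so rows that do not move let the fingers close. It gives the time, the measured TCP pose, the force, the opening and the grip force at its end, in the units of the state.
- get_state(): the state, without advancing time (a new reading comes with each control period).
- capture(name): name is "side" or "top" or "wrist"; returns a dict with "pixels" (400x640x3 uint8, blue, green, red), "mtx" (3x3 intrinsics, pixels), "world_from_camera" (4x4, takes a point from camera to world coordinates); the wrist camera has in their place "hand_eye" (4x4, takes a point from camera to tool coordinates, whose origin is the TCP and whose axes are the flange's). Camera axes: x right, y down, z forward; pixel columns grow to the right and rows downward; lengths in m; the calibration is good to about 2 mm. The wrist camera is an equidistant fisheye: a pixel r from the principal point sees the ray r / f radians off the axis. A picture is of the moment at which its call begins: read the wrist's pose just before it. There is no depth.
- close_job(): hands the job in; it is judged then, once.
Trained networks look in a picture, given as the dict that the camera call returned (one of the last four; its "shot" number tells which), for a name from the list of things; names that differ only in an ending like _2 or _b are one class to them, and where a whole thing is asked for, a point or a joint stands for the part that bears it (a point fixed in the world has none). Each returns a list of dicts, best first, with "confidence" (0 to 1); they miss things now and then, are a little off and sometimes report something else, mostly with a low value. They report only what shows in the picture. A call takes as long as a camera call.
- regions_of(picture, thing): "pixels" (400x640 bool, what is visible of it) and "pixel" ([column, row] in pixels, amid what is visible of it).
The state is a dict: "time_s": time; "joints": joint angles; "qd": joint speeds; "joint_torque": joint torques, N m; "tcp_pos": TCP position; "eef_rot": TCP orientation; "contact_force": force on the tool from outside, world axes, zero at the start; "moment": the same for the moment, N m; "gripper_width": finger opening in m; "gripper_force": force on a finger pad.
Only numpy, scipy, OpenCV 4.12 (cv2) and the standard library are available. Lean on these libraries where they do the work, as an engineer would, in place of code of your own. Each camera call takes 0.05 s, during which the arm holds its last target. There are 200 camera calls.

## Working session

There is one attempt and no reset: what is moved stays moved. The work goes in short steps, Python scripts to look and compute and a tool call to move; the robot and the scene stay as the last step left them, time stands still between calls to the robot, and variables do not carry over. Pictures are saved under pics/ and viewed, at most 10 in all, crops included, and the job is handed in when it is done.

Besides the shell and the picture viewer there is one more tool, called as name(argument=value, ...), one argument or row to a line, values as JSON. jog_arm: Moves the arm, as the interface text tells. Its arguments: {"type":"object","properties":{"moves":{"type":"array"},"newtons":{"type":"number"}},"required":["moves"]}

```bash
mkdir -p pics
cat > h.py <<'E'
import numpy as np, cv2
from plant import get_state, capture, close_job, regions_of
def ray_plane(p,px,z):
    M=np.array(p["world_from_camera"]);d=M[:3,:3]@np.linalg.inv(np.array(p["mtx"]))@np.array([px[0],px[1],1.]);o=M[:3,3]
    return o+d*(z-o[2])/d[2]
E
python3 - <<'E'
from h import *
s=get_state();print(s["tcp_pos"],s["eef_rot"],s["contact_force"],s["time_s"])
for n in("top","side"):
    p=capture(n);cv2.imwrite(f"pics/{n}1.png",p["pixels"]);print(n,np.round(p["world_from_camera"],2)[:3,3])
    for t in("round_box","round_top","square_box","bar_box"):
        for r in regions_of(p,t)[:3]:
            print(t,round(r["confidence"],2),np.round(r["pixel"]),r["pixels"].sum(),np.round(ray_plane(p,r["pixel"],.034),3))
E
```

```text
[ 0.14965553 -0.65769889  0.24442666] [ 1.79903742e+02 -7.54499187e-03 -1.67184916e+02] [-0.58382108 -0.70100401 -0.66570052] 0.0
top [ 0.51 -0.1   1.01]
round_box 0.76 [400. 273.] 1213 [ 0.426 -0.279  0.034]
round_top 0.63 [401. 273.] 265 [ 0.425 -0.282  0.034]
square_box 0.95 [193. 251.] 1244 [0.485 0.157 0.034]
bar_box 0.9 [296. 247.] 1209 [ 0.487 -0.059  0.034]
side [0.32 0.88 0.63]
round_box 0.94 [386. 197.] 668 [ 0.432 -0.248  0.034]
round_top 0.48 [393. 193.] 94 [ 0.416 -0.277  0.034]
round_top 0.42 [301. 258.] 181 [0.561 0.065 0.034]
square_box 0.43 [376. 223.] 87 [ 0.435 -0.115  0.034]
square_box 0.27 [392. 191.] 111 [ 0.42  -0.288  0.034]
bar_box 0.67 [345. 235.] 685 [ 0.494 -0.043  0.034]
```

View pics/top1.png

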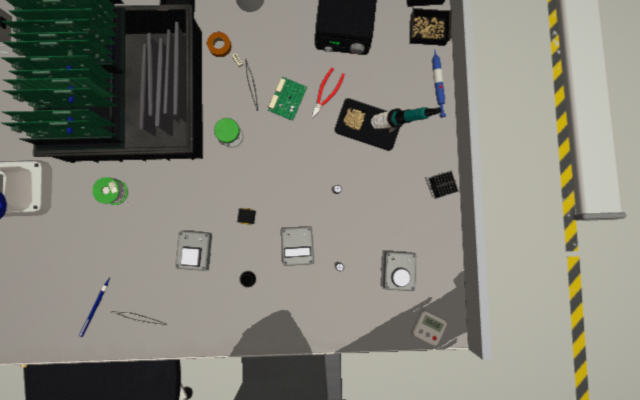

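View pics/side1.png

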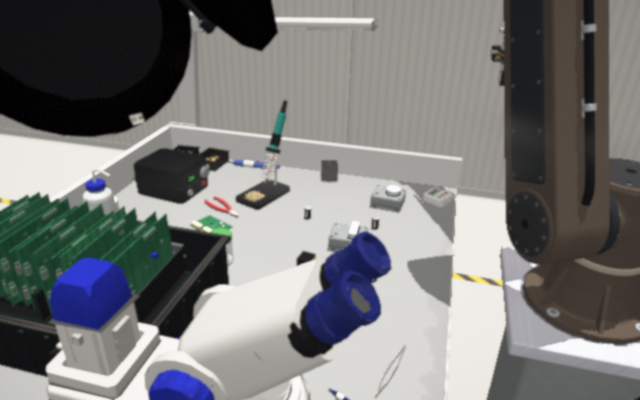

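Top view: the round-plate box is at about (400,271), its plate at about (401,277) and the lens end up (+x). The square box is at (193,251) and the bar box at (297,247), both far away in y. A wall runs along column 465. Next I measure the plate and the wall height.

Run:
```python
from h import *
p=capture("top");g=p["pixels"].min(2);r=regions_of(p,"round_top")[0]
m=np.zeros_like(g);m[255:300,380:425]=(g[255:300,380:425]>200)*255
n,l,st,c=cv2.connectedComponentsWithStats(m)
for i in range(1,n):
    if st[i,4]>60: print(st[i],c[i],ray_plane(p,c[i],.048))
b=regions_of(p,"round_box")[0]["pixels"].astype(np.uint8)
rc=cv2.minAreaRect(cv2.findNonZero(b));print(rc,ray_plane(p,rc[0],.034))
for px in((466,250),(484,250)): print(px,[np.round(ray_plane(p,px,z)[:2],3) for z in(0,.1,.2)])
s=capture("side")
for px in((460,158),(455,192),(300,140)): 
    M=np.array(s["world_from_camera"]);d=M[:3,:3]@np.linalg.inv(s["mtx"])@np.array([*px,1.]);o=M[:3,3]
    print(px,[np.round(o+d*(y-o[1])/d[1],3) for y in(-.41,-.44)])
rs=regions_of(s,"round_top")[0];print(rs["pixel"],ray_plane(s,rs["pixel"],.046))
cv2.imwrite("pics/c1.png",cv2.resize(np.hstack([p["pixels"][230:330,360:490],s["pixels"][140:240,340:470]]),None,fx=3,fy=3,interpolation=cv2.INTER_CUBIC))
```

```text
[394 270  15  16 186] [401.38172043 277.3655914 ] [ 0.41751587 -0.27923414  0.048     ]
((399.5, 270.5), (39.0, 33.0), 90.0) [ 0.43069539 -0.2784081   0.034     ]
(466, 250) [array([ 0.468, -0.434]), array([ 0.473, -0.401]), array([ 0.477, -0.368])]
(484, 250) [array([ 0.467, -0.474]), array([ 0.472, -0.437]), array([ 0.476, -0.4  ])]
(460, 158) [array([ 0.26 , -0.41 ,  0.097]), array([ 0.259, -0.44 ,  0.084])]
(455, 192) [array([ 0.258, -0.41 , -0.006]), array([ 0.257, -0.44 , -0.021])]
(300, 140) [array([ 0.708, -0.41 ,  0.095]), array([ 0.717, -0.44 ,  0.083])]
[394.1, 189.8] [ 0.41452465 -0.27197092  0.046     ]
```

View pics/c1.png

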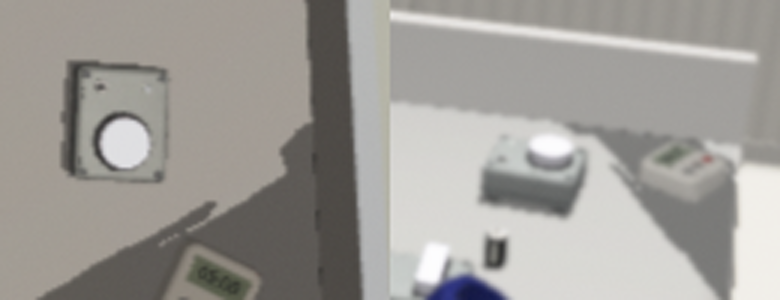

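Crop: a white round disc sits on the lower (-x) part of the box. The plate is at about (0.4175, -0.279), 13 mm from the box centre in -x, which matches the 12 mm given. The wall top is at z≈0.095. I'll move over the plate at the current height, closing the fingers on the way.

jog_arm(
  moves=[
    [[-2.9,2.6,0],0,0],
    [[-2.9,2.6,0],0,0],
    [[-2.9,2.6,0],0,0],
    [[-2.9,2.6,0],0,0],
    [[-2.9,2.6,0],0,0],
    [[-2.9,2.6,0],0,0],
    [[-2.9,2.6,0],0,0],
    [[-2.9,2.6,0],0,0],
    [[-2.9,2.6,0],0,0],
    [[-2.9,2.6,0],0,0],
    [[-2.9,2.6,0],0,0],
    [[-2.6,2.4,0],0,0],
  ],
  newtons=10,
)

```text
time_s: 2.25
tcp_pos: [0.4181, -0.2781, 0.2457]
eef_rot: [-180.0, 0.0, -167.2]
contact_force: [0.6, -0.8, 0.0]
gripper_width: 0.0003
gripper_force: 0.0
```

jog_arm(
  moves=[
    [[0,0,0],0,0],
    [[0,0,0],0,0],
  ],
)

```text
time_s: 2.5
tcp_pos: [0.4173, -0.2793, 0.2455]
eef_rot: [-180.0, 0.0, -167.1]
contact_force: [-1.1, -0.3, 0.0]
gripper_width: 0.0005
gripper_force: 0.0
```

```bash
cat > w.py <<'E'
from h import *
from scipy.spatial.transform import Rotation as R
import sys
s=get_state();p=capture("wrist");K=np.array(p["mtx"]);H=np.array(p["hand_eye"])
Rt=R.from_euler("xyz",s["eef_rot"],degrees=True).as_matrix();t=np.array(s["tcp_pos"])
print("tcp",t,s["eef_rot"],s["contact_force"],s["gripper_width"],s["time_s"])
def pt(px,z):
    v=np.array([(px[0]-K[0,2])/K[0,0],(px[1]-K[1,2])/K[1,1]]);r=np.hypot(*v)
    d=np.array([*(v/r*np.sin(r)),np.cos(r)]);o=t+Rt@H[:3,3];d=Rt@H[:3,:3]@d
    return o+d*(z-o[2])/d[2]
for n,z in(("round_top",.048),("round_box",.034)):
    for r in regions_of(p,n)[:2]:
        w=pt(r["pixel"],z);print(n,round(r["confidence"],2),r["pixel"],r["pixels"].sum(),w,"shift tool cm",Rt.T@(w-t)*100)
cv2.imwrite(sys.argv[1],p["pixels"])
E
python3 w.py pics/w1.png
```

```text
tcp [ 0.41730701 -0.27929343  0.2454627 ] [-1.79995334e+02  3.26102002e-03 -1.67139477e+02] [-1.07241858 -0.27703135  0.02234119] 0.00046571385924635834 2.5
round_top 0.7 [324.3, 178.9] 826 [ 0.41847258 -0.28097107  0.048     ] shift tool cm [-0.07516866 -0.18789122 19.74629009]
round_box 0.97 [327.0, 185.0] 3715 [ 0.42815336 -0.27559222  0.034     ] shift tool cm [-1.13860437  0.12114215 21.14632545]
```

View pics/w1.png

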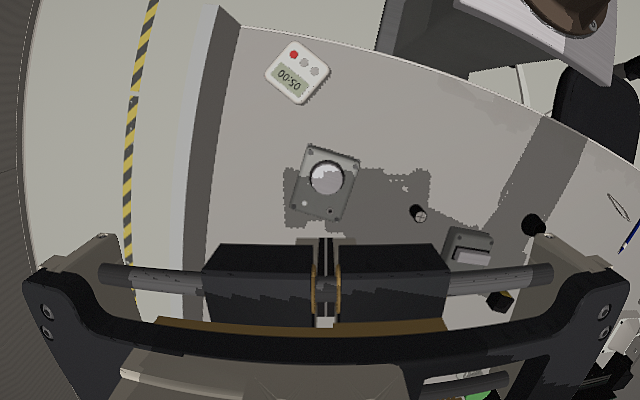

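The plate is at pixel (327,178), and the wrist estimate agrees with the top view to about 1–2 mm. The closed fingers are over it. Going down to about 7 mm above it.

jog_arm(
  moves=[
    [[0,0,2],0,0],
    [[0,0,2.5],0,0],
    [[0,0,2.5],0,0],
    [[0,0,2.5],0,0],
    [[0,0,2.5],0,0],
    [[0,0,2],0,0],
    [[0,0,1.5],0,0],
    [[0,0,1],0,0],
    [[0,0,0.6],0,0],
    [[0,0,0],0,0],
    [[0,0,0],0,0],
  ],
)

```text
time_s: 4.03
tcp_pos: [0.4178, -0.2794, 0.0749]
eef_rot: [-180.0, 0.0, -167.2]
contact_force: [-1.0, 0.4, -0.6]
gripper_width: 0.0001
gripper_force: 0.0
```

```bash
python3 w.py pics/w2.png
```

```text
tcp [ 0.4177683  -0.27939511  0.07485427] [-1.79974568e+02  4.43555676e-02 -1.67167174e+02] [-0.95286898  0.36705459 -0.5646954 ] 8.091606543384383e-05 4.025
round_top 0.59 [325.8, 228.1] 1260 [ 0.40770917 -0.28210933  0.048     ] shift tool cm [ 1.04315091 -0.0400307   2.68463846]
round_box 0.83 [330.2, 214.8] 5746 [ 0.40408109 -0.28013978  0.034     ] shift tool cm [1.35423544 0.23320829 4.08427691]
```

View pics/w2.png

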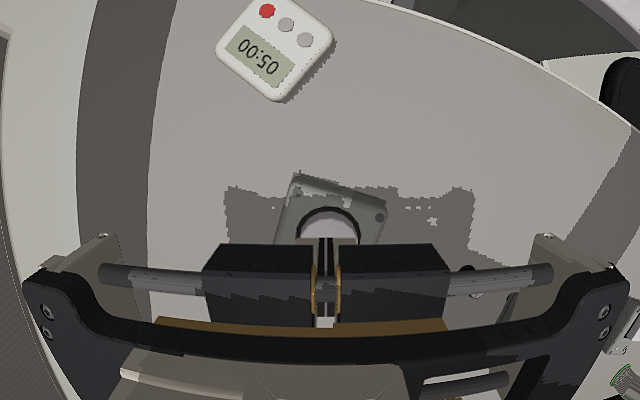

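The tips are over the disc, with its visible upper half at about (328,222), and centred across it. Feeling down now.

jog_arm(
  moves=[
    [[0,0,0.3],0,0],
    [[0,0,0.3],0,0],
    [[0,0,0.2],0,0],
    [[0,0,0.2],0,0],
    [[0,0,0],0,0],
    [[0,0,0],0,0],
  ],
)

```text
time_s: 4.92
tcp_pos: [0.4173, -0.2793, 0.0644]
eef_rot: [180.0, -0.0, -167.2]
contact_force: [-0.5, 1.6, 2.6]
gripper_width: 0.0006
gripper_force: 0.9
```

jog_arm(
  moves=[
    [[0,0,0.1],0,0],
    [[0,0,0.1],0,0],
    [[0,0,0],0,0],
    [[0,0,0],0,0],
    [[0,0,0],0,0],
    [[0,0,0],0,0],
    [[0,0,0],0,0],
    [[0,0,0],0,0],
  ],
)

```text
time_s: 5.92
tcp_pos: [0.4173, -0.2793, 0.0623]
eef_rot: [180.0, -0.0, -167.2]
contact_force: [-2.3, 0.5, 2.9]
gripper_width: 0.0001
gripper_force: 1.4
```

Run:
```python
from h import *
f=[]
for i in range(6):
    s=get_state();f.append([*s["contact_force"],s["tcp_pos"][2]]);p=capture("side")
print(np.round(f,4),np.mean(f,0))
r=regions_of(p,"round_box");print([(x["confidence"],x["pixel"]) for x in r])
cv2.imwrite("pics/s2.png",cv2.resize(p["pixels"][130:250,320:480],None,fx=4,fy=4,interpolation=cv2.INTER_CUBIC))
```

```text
[[-2.2974  0.4845  2.9408  0.0623]
 [-1.6371  0.8326  2.9285  0.0624]
 [-1.9386  0.4047  2.254   0.0624]
 [-1.3473  0.1147  2.049   0.0623]
 [-1.0059  0.6752  2.5035  0.0623]
 [-1.5863  1.0344  2.4253  0.0623]] [-1.63544452  0.59100649  2.51685673  0.06234714]
[(0.7, [385.6, 195.6]), (0.41, [225.4, 244.8])]
```

View pics/s2.png

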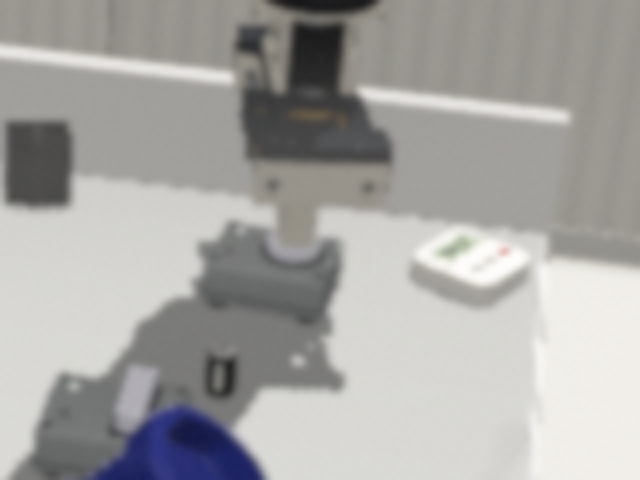

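The fingertips rest on the plate at crop (293,245), pushing it down about 4.5 mm. The force is about 3 N, as the spring predicts, and the box hasn't moved. I'll hold a little longer, then lift off smoothly.

jog_arm(
  moves=[
    [[0,0,0],0,0],
    [[0,0,0],0,0],
    [[0,0,0],0,0],
    [[0,0,0],0,0],
    [[0,0,0],0,0],
    [[0,0,0],0,0],
    [[0,0,0],0,0],
    [[0,0,0],0,0],
    [[0,0,-0.2],0,0],
    [[0,0,-0.3],0,0],
    [[0,0,-0.5],0,0],
    [[0,0,-1],0,0],
  ],
)

```text
time_s: 7.78
tcp_pos: [0.4174, -0.2793, 0.0827]
eef_rot: [180.0, -0.0, -167.2]
contact_force: [0.1, 0.0, 1.1]
gripper_width: 0.0007
gripper_force: 0.0
```

jog_arm(
  moves=[
    [[0,0,-2],0,0],
    [[0,0,-2.5],0,0],
    [[0,0,-2.5],0,0],
    [[0,0,-2.5],0,0],
    [[0,0,-2.5],0,0],
    [[0,0,-2.5],0,0],
    [[0,0,-2],0,0],
    [[0,0,-1],0,0],
    [[0,0,0],0,0],
    [[0,0,0],0,0],
    [[0,0,0],0,0],
    [[0,0,0],0,0],
  ],
)

```text
time_s: 9.28
tcp_pos: [0.4172, -0.2793, 0.2568]
eef_rot: [180.0, -0.1, -167.2]
contact_force: [-0.1, 0.1, -0.4]
gripper_width: 0.0005
gripper_force: 0.0
```

```bash
python3 w.py pics/w3.png
python3 - <<'E'
from h import *
p=capture("side");r=regions_of(p,"round_box");print([(x["confidence"],x["pixel"]) for x in r])
E
```

```text
tcp [ 0.41720727 -0.27926811  0.2568264 ] [ 1.79974317e+02 -5.16855369e-02 -1.67179907e+02] [-0.06090819  0.09997118 -0.4310099 ] 0.00046455801211177963 9.275
round_box 0.88 [326.5, 180.5] 3482 [ 0.42534895 -0.27663101  0.034     ] shift tool cm [-0.87248672  0.06649147 22.2818942 ]
[(0.56, [387.9, 196.1])]
```

View pics/w3.png

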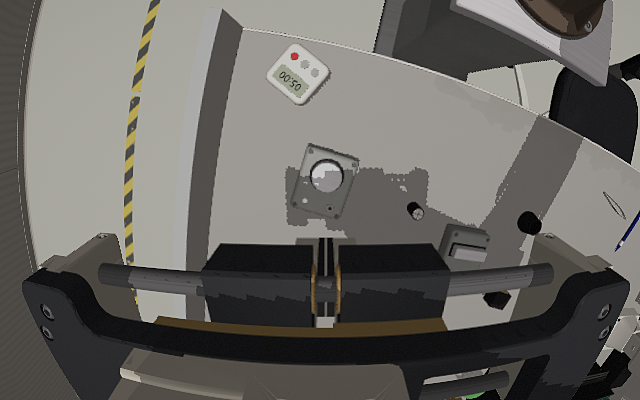

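The box is unmoved, with its plate at (327,176), and the hand is 19 cm above it.

```bash
python3 -c "
from plant import close_job
print(close_job())"
```

```text
the job is handed in; nothing more can be done
None
```

The round plate was pressed about 4.5 mm with roughly 3 N for over 2 s and released, the hand then went 19 cm clear with the box unmoved, and the job was handed in at about 9.3 s.

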